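# Dock and lock the slitter knife cassette

### The arm

A 6-joint arm with a two-finger parallel gripper is mounted at the origin on a cart in front of the work surface, level with it; the furniture and walls round the work are solid. World frame = base frame: x ahead of the robot, y to its left, z up, the work surface at z = 0. Lengths are in mm, angles in rad, forces in N, time in s.
With the tool pointing down it reaches from about 275 to 750 mm from the base axis. Payload 10.2 kg.
Tool frame: the origin (TCP) lies midway between the tips of the shut fingers; the grasp point (between the pads) lies 19 mm behind it; z points along the fingers, y is the line along which they close (so a half turn about z gives the same grasp; the last joint's range is limited). The gripper opens to 85 mm and grips with 20 to 120 N. Pads are 22 mm wide; open, the fingers measure 114 mm over their backs; the gripper's body (76 mm by 85 mm) begins 54 mm behind the grasp point. The pads swing forward as they close: fully open they stand 13 mm farther back than shut.
Start: joints at [1.064, 0.313, 1.498, -0, 1.331, -0.223], TCP at [147.016, 504.002, 231.294] pointing down, gripper open.
Joint ranges: [-2.94, 2.94], [-0.97, 2.17], [0.19, 2.56], [-1.23, 4.37], [0.02, 3.11], [-2.88, 2.88]. Speed limits (rad/s): [2.39, 2.39, 3.01, 3.14, 3.14, 3.14].

### API

Orientations are given as a unit quaternion [w, x, y, z].
In Python, from rig import ctrl, capture, camera_info gives the robot as it stands.
- The arm moves only by the tool apply_moves, never from a script. Its argument "targets" is a list of rows, each a list of 3 entries, a list of its own where there are three numbers: the finger opening in mm, from 0 to 85.4, then the shift along the world's x, y, z in mm, then the turn, a rotation vector about the world's x, y, z in degrees. In form: [[grip, [dx, dy, dz], [rx, ry, rz]], ...]. A call has 1 to 20 rows; each row is the pose to reach, as a shift and turn from the pose commanded when the call began; what a row does not reach only later rows make up. A row lasts 1/10 s, in which the tool goes at most 50 mm and 8.59 degrees, less where a joint would pass 70% of its speed; a pose out of reach is approached as far as the arm can. A call with a gripper value outside its range is refused whole. The fingers move at their own pace and stop on an object; "squeeze" is the grip in N (left out, the last holds). Time passes only in rows, so rows that repeat a pose let the fingers close. It gives the time, the measured TCP pose, the force, the opening and the grip force at its end, in the units of the state.
- ctrl.sense(): the state, without advancing time (a new reading comes with each control period).
- capture(name): name is "scene" or "top"; returns (picture, depth): 384x512x3 uint8, blue, green, red; 384x512 float32, mm along the optical axis (not along the pixel's ray), 0 where there is no reading.
- camera_info(name): a dict with "vfov" (degrees; the focal length in pixels is half the picture's height over the tangent of half this angle, whatever the lens; pixels are square), "cx", "cy" (the principal point, pixels), "extrinsics" (4x4, takes a point from camera to world coordinates). Camera axes: x right, y down, z forward; pixel columns grow to the right and rows downward; lengths in mm; the calibration is good to about 2 mm. A picture is of the moment at which its call begins. camera_info takes no time and is no camera call.
- ctrl.finish_job(): hands the job in; it is judged then, once.
The state is a dict: "time_s": time; "joints": joint angles; "dq": joint speeds; "tau": joint torques, N m; "eef_pos": TCP position; "ee_rot": TCP orientation; "force": force on the tool from outside, world axes, zero at the start; "wrist_torque": the same for the moment, N m; "grip_width": opening from 0.0 (shut) to 1.0 (fully open); "grip_force": force on a finger pad.
Only numpy, scipy, OpenCV 4.12 (cv2) and the standard library are available. Lean on these libraries where they do the work, as an engineer would, in place of code of your own. Each camera call takes 0.05 s, during which the arm holds its last target. There are 200 camera calls.

### The job

Put the slitter's knife cassette away in its safety dock: draw the locking bolt back out of the way, push the cassette blade first along the bed until it is fully home against its stops under the clear cover, then slide the bolt fully shut behind it. Leave the other things on the bench where they are.

Things in the scene. Friction and masses are not known exactly. Their poses are not given: they have to be found in the camera images.
- dock: Safety dock screwed to the bench: grey bed plate 150 mm wide (y), from x = -215 to +95 mm of its frame, its top 8 mm above the bench, with a roofed slot at the far end. Origin on the bench below the middle of the slot mouth; x points into the slot, y left, z up. The locking bolt crosses the lane at x = -26 to -16 mm; its dark guide blocks stand at y = -56 to -95 mm, x = -31 to -11 mm, 33 mm high.
- slot_mouth (a point): Middle of the slot mouth on the bed (dock x = 0, z = 8 mm). The slot runs between yellow cheeks (faces at dock y = +-50 mm, x = -8 to +92 mm) under a clear cover (x = -1 to +93 mm, underside 26 mm and top 30 mm above the bench) to stops for the cassette's front shoulders at x = +66 mm.
- lead_in (a point): Point on the bed midway between the outer ends of the two aluminium lead-in rails (dock x = -60 mm). The rails are 13 mm high over the bed; their faces narrow from dock y = +-63 mm at x = -60 mm to y = +-50 mm at x = -30 mm.
- knife_cassette: Flat blue cassette, loose on the bed, 0.2 to 0.5 kg: body 80 mm long (x), 96 mm wide (y), 16 mm thick, yellow stripe at the rear, front corners rounded, steel blade (56 mm wide, 4 mm thick) out to x = +54 mm. Origin at the centre of the body's underside, x to the blade, z up. Fully home: origin at dock x = +26, y = 0, z = 8 mm, rear edge 14 mm short of the slot mouth.
- lock_bolt (a joint): Travel of the steel slide bolt in m: 0 = fully shut, its bar (10 mm wide, 11 to 23 mm above the bench) across the lane behind the cassette's place, its end at dock y = -5 mm; 0.052 = fully drawn back along the dock's -y, its end clear of the lane at y = -57 mm. Stays where it is left (friction about 2 N).
- bolt_knob (a point): Middle of the bolt's upright black knob (22 mm diameter, from 34 to 60 mm above the bench, this point 48 mm above it), at x = -21 mm, y = -114 mm of the dock's frame when the bolt is shut; moves with the bolt.
- sample_case: Clear round sample case, 61 mm across, 14 mm high, origin at the centre of its underside; bystander.
- tape_yellow: Roll of yellow tape lying flat, 80 mm across, 12 mm high, origin at the centre of its underside; bystander.
- tally_counter: White hand tally counter, 43 x 70 x 28 mm, origin at the centre of its underside; bystander.

How it is judged:
By the outcome, as a careful person would: the job done as asked, in the order asked, and still so for the second after the job is handed in, with the robot touching nothing.
It also fails if it takes over 72 s, if anything falls off the work surface, if the arm or the gripper's body presses on something with over 40 N, if the wrist force passes 120 N, or if a joint passes its speed limit or range.

## Working session

There is one attempt and no reset: what is moved stays moved. The work goes in short steps, Python scripts to look and compute and a tool call to move; the robot and the scene stay as the last step left them, time stands still between calls to the robot, and variables do not carry over. Pictures are saved under pics/ and viewed, at most 10 in all, crops included, and the job is handed in when it is done.

Besides the shell and the picture viewer there is one more tool, called after "Emit:" as name([rows], argument=value, ...), one row to a line, values as JSON. apply_moves: Moves the arm, as the interface text tells. Its arguments: {"type":"object","properties":{"targets":{"type":"array","items":{"type":"array"}},"squeeze":{"type":"number"}},"required":["targets"]}

```bash
mkdir -p pics; cat > h.py <<'E'
import numpy as np, cv2
from rig import ctrl, capture, camera_info
def K(n):
    c=camera_info(n); f=192/np.tan(np.radians(c["vfov"])/2); return f,c["cx"],c["cy"],np.array(c["extrinsics"])
def ray(n,u,v,z):
    f,cx,cy,T=K(n); d=T[:3,:3]@np.array([(u-cx)/f,(v-cy)/f,1]); o=T[:3,3]; return o+d*(z-o[2])/d[2]
def pt(n,u,v,dep):
    f,cx,cy,T=K(n); z=dep; return T[:3,:3]@np.array([(u-cx)/f*z,(v-cy)/f*z,z])+T[:3,3]
E
python3 - <<'E'
from h import *
for n in("scene","top"):
    i,d=capture(n); np.save(f"pics/{n}0.npy",d); cv2.imwrite(f"pics/{n}0.png",i)
    cv2.imwrite(f"pics/{n}0b.png",cv2.resize(i,(800,600),interpolation=cv2.INTER_CUBIC))
    print(n,K(n))
print(ctrl.sense())
E
```

```text
scene (np.float64(406.226918385488), 254.1633821471359, 187.0768765096994, array([[ 4.56090624e-01, -6.67413471e-01,  5.88676993e-01,
         2.38763203e+01],
       [-8.89921605e-01, -3.38648271e-01,  3.05543591e-01,
        -2.34421245e+02],
       [-4.56946304e-03, -6.63231941e-01, -7.48399968e-01,
         7.63426400e+02],
       [ 0.00000000e+00,  0.00000000e+00,  0.00000000e+00,
         1.00000000e+00]]))
top (np.float64(346.46526437661066), 255.02620389497386, 187.45167627927782, array([[-3.08618047e-02, -9.97312962e-01,  6.64409826e-02,
         5.18183733e+02],
       [-9.99498406e-01,  3.12653025e-02,  5.04156926e-03,
         3.43534326e+01],
       [-7.10531979e-03, -6.62520643e-02, -9.97777620e-01,
         1.10398723e+03],
       [ 0.00000000e+00,  0.00000000e+00,  0.00000000e+00,
         1.00000000e+00]]))
{'time_s': 0.1, 'joints': array([ 1.06360454e+00,  3.13389204e-01,  1.49832653e+00, -3.23504884e-05,
        1.33099383e+00, -2.23398208e-01]), 'dq': array([ 0.00094586, -0.00234855, -0.00085465,  0.0010742 , -0.00089693,
       -0.00036923]), 'tau': array([ 2.20851121e-03, -4.12903440e+01, -2.60144019e+01, -2.02455308e-04,
        3.03422472e-03, -2.81279290e-05]), 'eef_pos': array([146.91025514, 503.79999909, 230.80779669]), 'ee_rot': array([-1.84820429e-04,  1.41417261e-01,  9.89949921e-01, -5.27219561e-04]), 'force': array([-0.10280715,  0.46015704, -0.67810685]), 'wrist_torque': array([ 0.00507292, -0.0049589 ,  0.04256952]), 'grip_force': 0.0, 'grip_width': 1.0012886096302187}
```

View pics/scene0b.png

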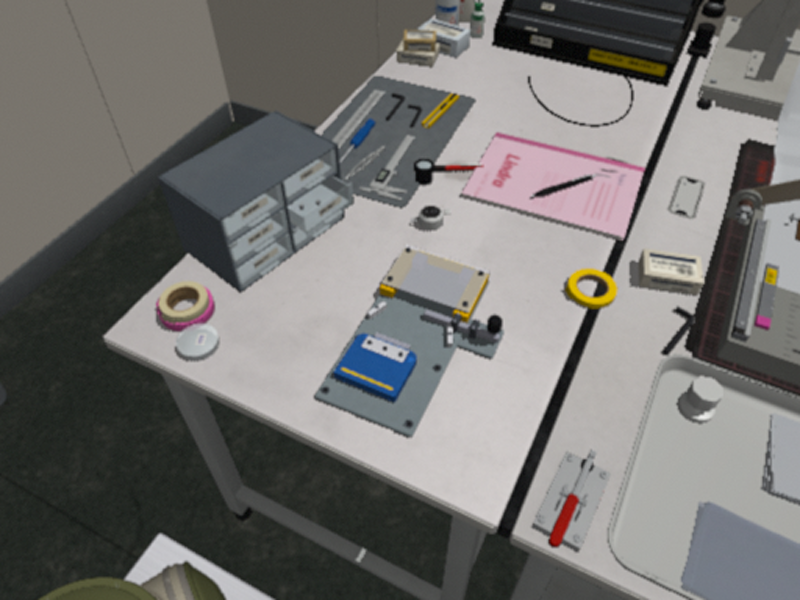

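View pics/top0b.png

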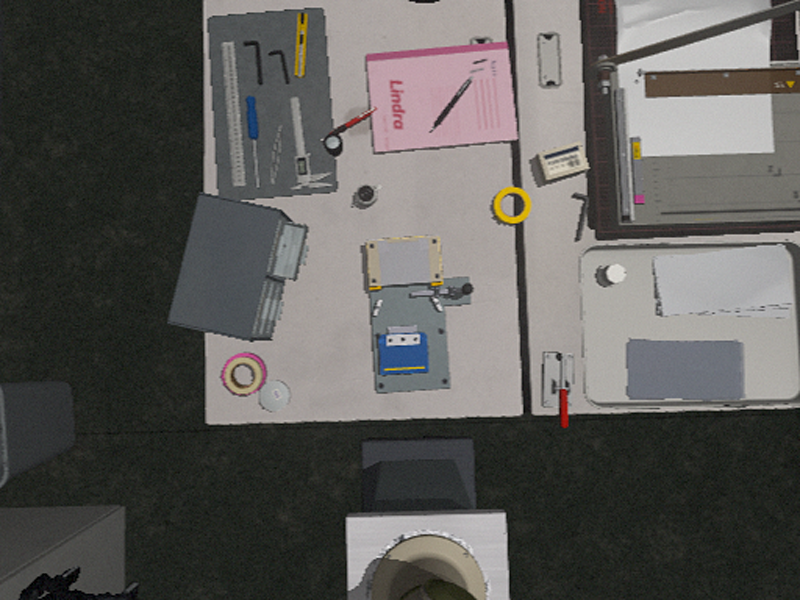

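The scene view shows the dock at about (400,340) with the blue cassette on its near end (375,365) and the knob at (494,325). In the top view the cover is at (405,262), the cassette at (403,353) and the knob at (466,290). The bolt is shut across the lane.

```bash
python3 - <<'E'
from h import *
t=cv2.imread("pics/top0.png"); s=cv2.imread("pics/scene0.png")
a=cv2.resize(t[145:255,225:310],None,fx=5.4,fy=5.4,interpolation=cv2.INTER_CUBIC)
b=cv2.resize(s[150:285,195:330],None,fx=4.4,fy=4.4,interpolation=cv2.INTER_CUBIC)
cv2.imwrite("pics/ct.png",a);cv2.imwrite("pics/cs.png",b);print(a.shape,b.shape)
for n,i in(("top",t),("scene",s)):
    d=np.load(f"pics/{n}0.npy"); h=cv2.cvtColor(i,cv2.COLOR_BGR2HSV)
    m=cv2.inRange(h,(100,130,60),(125,255,255)); 
    r=np.zeros_like(m)
    x0,x1,y0,y1=(225,310,145,255) if n=="top" else (195,330,150,285)
    r[y0:y1,x0:x1]=m[y0:y1,x0:x1]
    cs,_=cv2.findContours(r,0,2); c=max(cs,key=cv2.contourArea); rc=cv2.minAreaRect(c); print(n,"blue",rc,[ray(n,*p,24)[:2].round(1) for p in cv2.boxPoints(rc)])
    y=cv2.inRange(h,(20,120,120),(35,255,255));q=np.zeros_like(y);q[y0:y1,x0:x1]=y[y0:y1,x0:x1]
    for c in cv2.findContours(q,0,2)[0]:
        if cv2.contourArea(c)>5:
            rc=cv2.minAreaRect(c);u,v=map(int,rc[0]); print(" yel",rc,pt(n,*rc[0],d[v,u]).round(1))
    k=cv2.inRange(h,(0,0,0),(179,255,55));q=np.zeros_like(k);q[y0:y1,x0:x1]=k[y0:y1,x0:x1]
    for c in cv2.findContours(q,0,2)[0]:
        if cv2.contourArea(c)>8:
            M=cv2.moments(c);u,v=M['m10']/M['m00'],M['m01']/M['m00'];print(" blk",u,v,cv2.contourArea(c),pt(n,u,v,d[int(v),int(u)]).round(1),ray(n,u,v,60)[:2].round(1))
E
```

```text
(594, 459, 3) (594, 594, 3)
top blue ((257.6795654296875, 225.91160583496094), (25.228240966796875, 30.58924102783203), 86.98721313476562) [array([508.3,  83.7]), array([510.4, -11.4]), array([432.6, -12.9]), array([430.5,  81.8])]
 yel ((279.5540466308594, 181.32431030273438), (1.8083888292312622, 7.233555316925049), 80.53767395019531) [606.8 -37.4  24.9]
scene blue ((239.9482879638672, 233.87933349609375), (45.86674880981445, 33.61085510253906), 21.801406860351562) [array([424.8,  77. ]), array([512.3,  95.9]), array([513.3, -13.3]), array([428.7, -25.1])]
 yel ((234.50001525878906, 242.00001525878906), (33.23946762084961, 1.1141715049743652), 21.80141258239746) [444.1  32.7  24.3]
 yel ((247.64382934570312, 184.11642456054688), (9.48033332824707, 3.043069839477539), 20.556045532226562) [604.5  84.8  27. ]
 yel ((300.7000427246094, 189.1000213623047), (10.28591251373291, 29.068883895874023), 26.56505012512207) [645.3 -37.6  30.2]
 blk 301.8062015503876 213.48837209302326 21.5 [584.7 -66.6  21.6] [555.6 -75.3]
 blk 290.74509803921563 208.43137254901958 8.5 [583.4 -39.1  26.1] [557.6 -48.1]
 blk 315.90441176470586 207.5514705882353 68.0 [588.4 -95.9  55.9] [585.1 -96.7]
```

View pics/ct.png

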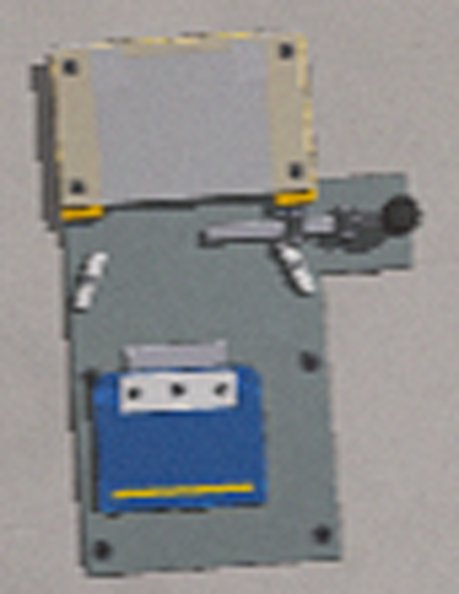

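View pics/cs.png

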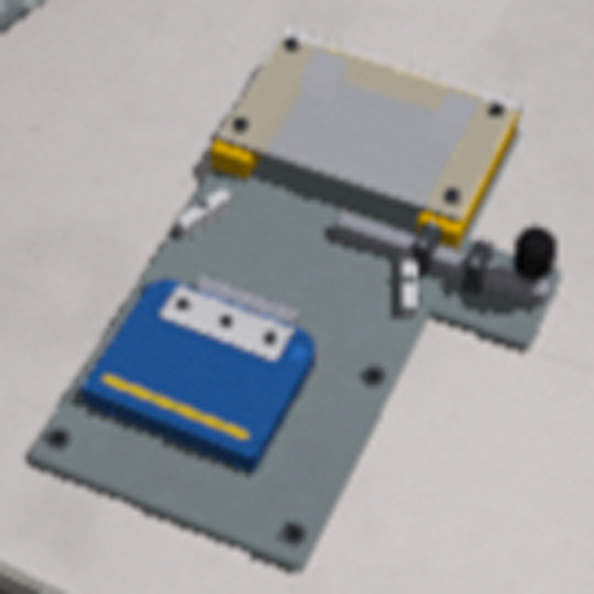

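Both crops show four cover screws, three bed screws, the bolt end (205,236 top crop), the knob (401,213 top crop) and the cassette's stripe and three holes. I'll triangulate these points.

```bash
cat > tri.py <<'E'
from h import *
def tri(a,b):
    out=[]
    A=np.zeros((3,3));B=np.zeros(3);ds=[]
    for n,(u,v) in(("top",a),("scene",b)):
        f,cx,cy,T=K(n);d=T[:3,:3]@np.array([(u-cx)/f,(v-cy)/f,1]);d/=np.linalg.norm(d);P=np.eye(3)-np.outer(d,d);A+=P;B+=P@T[:3,3];ds.append((P,T[:3,3]))
    X=np.linalg.solve(A,B);return X,max(np.linalg.norm(P@(X-o)) for P,o in ds)
E
python3 - <<'E'
from tri import *
c=lambda p,s,u,v:((p[0]+.5)/s-.5+u,(p[1]+.5)/s-.5+v)
P=dict(bedNL=((88,574),(30,458)),bedNR=((340,556),(298,570)),cFL=((70,67),(291,44)),cFR=((286,50),(497,109)),cNR=((296,171),(452,196)),cNL=((78,187),(240,125)),
sNL=((102,549),(58,438)),sNR=((322,534),(292,533)),sR=((310,361),(373,375)),knob=((401,213),(535,241)),bolt=((205,236),(332,227)),
stL=((113,495),(105,378)),stR=((252,488),(248,436)),h1=((134,393),(183,303)),h2=((178,390),(226,320)),h3=((221,389),(270,338)))
for k,(a,b) in P.items():
    a=c(a,5.4,225,145);b=c(b,4.4,195,150);X,e=tri(a,b)
    z=dict(c=30,s=8,b=8,h=24,k=60).get(k[0]); z=24 if k[:2]=="st" else 23 if k=="bolt" else z
    print(k,X.round(1),round(e,1),"top@z",ray("top",*a,z)[:2].round(1),"scene@z",ray("scene",*b,z)[:2].round(1))
E
```

```text
bedNL [394.   89.3   7.3] 1.2 top@z [393.4  90.3] scene@z [394.3  87.9]
bedNR [399.5 -56.6   7. ] 0.4 top@z [399.4 -56.1] scene@z [399.2 -57.2]
cFL [686.   90.5  36.4] 0.6 top@z [686.8  91.4] scene@z [692.2  92.9]
cFR [692.2 -34.5  35.8] 1.1 top@z [692.7 -33.8] scene@z [698.1 -33.9]
cNR [622.  -37.5  35.8] 0.8 top@z [622.2 -37.1] scene@z [627.2 -36.7]
cNL [616.8  87.8  35.6] 0.8 top@z [616.9  88.7] scene@z [621.7  89.6]
sNL [408.3  81.   11.5] 0.8 top@z [407.6  81.8] scene@z [410.5  81.7]
sNR [413.  -46.4  12.2] 0.6 top@z [412.3 -46.2] scene@z [415.5 -45.9]
sR [512.9 -42.9  12.4] 0.4 top@z [512.7 -42.8] scene@z [516.  -42.1]
knob [594.1 -93.5  59.4] 0.5 top@z [593.9 -92.9] scene@z [593.9 -94. ]
bolt [587.2  16.   18. ] 0.3 top@z [586.8  16.4] scene@z [583.6  14. ]
stL [440.7  72.5  27.2] 1.5 top@z [439.7  73.9] scene@z [443.2  72.5]
stR [442.2  -7.   28.2] 1.5 top@z [441.2  -5.9] scene@z [445.3  -7. ]
h1 [498.1  59.1  29.2] 1.0 top@z [497.5  60.1] scene@z [502.   60.4]
h2 [498.9  34.2  29. ] 0.7 top@z [498.5  34.8] scene@z [502.4  35.4]
h3 [498.8   9.3  29. ] 1.0 top@z [498.3  10. ] scene@z [502.5  10.1]
```

Emit:
apply_moves([
  [60,[447,-597,0],[0,0,-71.4]],
  [60,[447,-597,0],[0,0,-71.4]],
  [60,[447,-597,0],[0,0,-71.4]],
  [60,[447,-597,0],[0,0,-71.4]],
  [60,[447,-597,0],[0,0,-71.4]],
  [60,[447,-597,0],[0,0,-71.4]],
  [60,[447,-597,0],[0,0,-71.4]],
  [60,[447,-597,0],[0,0,-71.4]],
  [60,[447,-597,0],[0,0,-71.4]],
  [60,[447,-597,0],[0,0,-71.4]],
  [60,[447,-597,0],[0,0,-71.4]],
  [60,[447,-597,0],[0,0,-71.4]],
  [60,[447,-597,0],[0,0,-71.4]],
  [60,[447,-597,0],[0,0,-71.4]],
  [60,[447,-597,0],[0,0,-71.4]],
  [60,[447,-597,0],[0,0,-71.4]],
  [60,[447,-597,-60],[0,0,-71.4]],
  [60,[447,-597,-100],[0,0,-71.4]],
  [60,[447,-597,-120],[0,0,-71.4]],
  [60,[447,-597,-120],[0,0,-71.4]],
], squeeze=25)

```text
time_s: 2.1
eef_pos: [592.1, -91.9, 108.1]
ee_rot: [-0.003, 0.692, 0.722, -0.001]
force: [0.7, -0.3, 0.4]
grip_width: 0.702
grip_force: 0.0
```

Emit:
apply_moves([
  [60,[0,0,-40],[0,0,0]],
  [60,[0,0,-60],[0,0,0]],
  [60,[0,0,-75],[0,0,0]],
  [60,[0,0,-83],[0,0,0]],
  [60,[0,0,-83],[0,0,0]],
  [20,[0,0,-83],[0,0,0]],
  [10,[0,0,-83],[0,0,0]],
  [10,[0,0,-83],[0,0,0]],
  [10,[0,0,-83],[0,0,0]],
  [10,[0,0,-83],[0,0,0]],
  [10,[0,0,-83],[0,0,0]],
  [10,[0,0,-83],[0,0,0]],
])

```text
time_s: 3.3
eef_pos: [594.4, -93.2, 29.3]
ee_rot: [0.001, 0.693, 0.721, 0.0]
force: [-1.5, -0.2, 6.0]
grip_width: 0.246
grip_force: 24.4
```

Emit:
apply_moves([
  [10,[0.4,-10,0],[0,0,0]],
  [10,[0.8,-20,0],[0,0,0]],
  [10,[1.2,-30,0],[0,0,0]],
  [10,[1.5,-38,0],[0,0,0]],
  [10,[1.8,-45,0],[0,0,0]],
  [10,[1.8,-45,0],[0,0,0]],
])

```text
time_s: 3.9
eef_pos: [596.3, -139.1, 29.3]
ee_rot: [0.001, 0.693, 0.721, 0.0]
force: [-1.4, -2.1, 6.5]
grip_width: 0.241
grip_force: 24.4
```

Emit:
apply_moves([
  [10,[0.1,-2,0],[0,0,0]],
  [10,[0.1,-3,0],[0,0,0]],
  [10,[0.2,-4,0],[0,0,0]],
  [10,[0.2,-5,0],[0,0,0]],
  [10,[0.2,-6,0],[0,0,0]],
  [10,[0.3,-7,0],[0,0,0]],
  [10,[0.3,-7,0],[0,0,0]],
])

```text
time_s: 4.6
eef_pos: [596.3, -140.5, 29.1]
ee_rot: [-0.003, 0.692, 0.722, 0.002]
force: [-1.1, 23.8, 11.4]
grip_width: 0.244
grip_force: 24.8
```

Emit:
apply_moves([
  [10,[-0.2,6.5,0],[0,0,0]],
  [40,[-0.2,6.5,0],[0,0,0]],
  [50,[-0.2,6.5,0],[0,0,0]],
  [50,[-0.2,6.5,0],[0,0,0]],
  [50,[-0.2,6.5,0],[0,0,0]],
  [50,[0,6,40],[0,0,0]],
  [50,[0,6,80],[0,0,0]],
  [50,[-126,255,80],[0,0,0]],
  [50,[-126,255,80],[0,0,0]],
  [50,[-126,255,80],[0,0,0]],
  [50,[-126,255,80],[0,0,0]],
  [50,[-126,255,80],[0,0,0]],
  [50,[-126,255,80],[0,0,0]],
  [50,[-126,255,80],[0,0,0]],
  [50,[-126,255,80],[0,0,0]],
  [50,[-126,255,80],[0,0,0]],
  [50,[-126,255,40],[0,0,0]],
  [50,[-126,255,0],[0,0,0]],
  [50,[-126,255,-16],[0,0,0]],
  [50,[-126,255,-16],[0,0,0]],
])

```text
time_s: 6.6
eef_pos: [469.2, 109.0, 10.2]
ee_rot: [-0.002, 0.693, 0.721, -0.002]
force: [0.4, 0.7, 0.4]
grip_width: 0.585
grip_force: 0.0
```

```bash
python3 - <<'E'
from h import *
print(ctrl.sense()["eef_pos"],ctrl.sense()["force"])
s,_=capture("scene");t,_=capture("top")
cv2.imwrite("pics/s1.png",s);cv2.imwrite("pics/t1.png",t)
a=cv2.resize(t[145:255,200:310],(400,400),interpolation=cv2.INTER_CUBIC)
b=cv2.resize(s[150:285,195:330],(400,400),interpolation=cv2.INTER_CUBIC)
cv2.imwrite("pics/v1.png",np.hstack([a,b]))
E
```

```text
[469.24946303 108.98752873  10.24648626] [0.36199156 0.6897339  0.41523805]
```

View pics/v1.png

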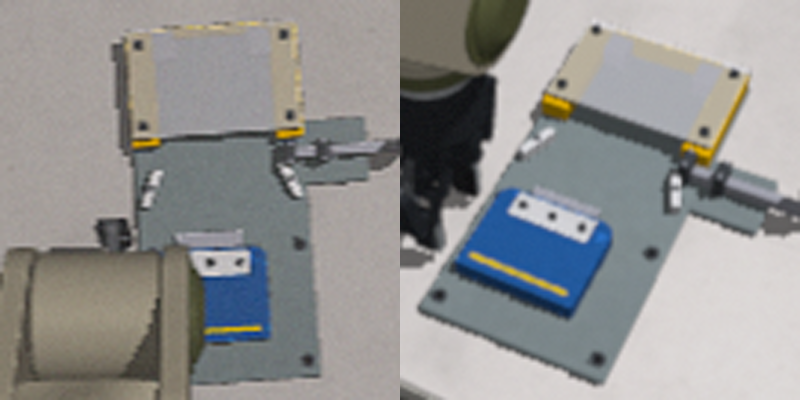

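The bolt is drawn clear of the lane and the gripper stands left of the cassette. Next I push the cassette sideways onto the dock's axis.

Emit:
apply_moves([
  [50,[0.2,-5,0],[0,0,0]],
  [50,[0.4,-10,0],[0,0,0]],
  [50,[0.6,-14,0],[0,0,0]],
  [50,[0.8,-18,0],[0,0,0]],
  [50,[0.9,-21,0],[0,0,0]],
  [50,[1,-24,0],[0,0,0]],
  [50,[1,-26,0],[0,0,0]],
  [50,[1,-26,0],[0,0,0]],
])

```text
time_s: 7.5
eef_pos: [471.1, 83.8, 12.3]
ee_rot: [0.0, 0.693, 0.721, -0.0]
force: [-0.6, -0.4, -0.1]
grip_width: 0.588
grip_force: 0.0
```

```bash
cat > cas.py <<'E'
from tri import *
def st():
    r=[]
    s,_=capture("scene")
    h=cv2.cvtColor(s,cv2.COLOR_BGR2HSV)
    m=cv2.inRange(h,(100,110,50),(125,255,255));m[:150]=0;m[290:]=0;m[:,:195]=0;m[:,330:]=0
    y=cv2.inRange(h,(20,90,90),(35,255,255))&cv2.dilate(m,np.ones((5,5)))
    p=cv2.findNonZero(y)[:,0].astype(float)
    g=np.array([ray("scene",*q,27.5)[:2] for q in p])
    c=g.mean(0);w=np.polyfit(g[:,1],g[:,0],1)[0]
    print("stripe n",len(g),"mid",c.round(1),"ends y",g[:,1].min().round(1),g[:,1].max().round(1),"yaw",np.degrees(-w).round(2),"axis y there",round(25.3+(c[0]-610.8)*.0401,1))
E
python3 - <<'E'
from cas import *
import cas
cap=cas.capture; cas.capture=lambda n:(cv2.imread("pics/scene0.png"),0); st()
cas.capture=lambda n:(cv2.imread("pics/s1.png"),0); st()
cas.capture=cap; st(); print(ctrl.sense()["eef_pos"],ctrl.sense()["force"])
E
```

```text
stripe n 65 mid [442.2  30.8] ends y -6.5 70.8 yaw 1.18 axis y there 18.5
stripe n 66 mid [442.2  31.2] ends y -6.5 70.8 yaw 1.11 axis y there 18.5
stripe n 65 mid [443.   21.6] ends y -17.2 60.3 yaw 2.18 axis y there 18.6
[471.06693243  83.83029602  12.22690183] [-0.59299455  0.14030776 -0.41065665]
```

Emit:
apply_moves([
  [50,[0,-2,0],[0,0,0]],
  [50,[0.1,-3.5,0],[0,0,0]],
  [50,[0.1,-3.5,0],[0,0,0]],
  [50,[0,15,0],[0,0,0]],
  [50,[0,25,40],[0,0,0]],
  [50,[-30,25,80],[0,0,90]],
  [50,[-65,-10,80],[0,0,90]],
  [50,[-65,-66,80],[0,0,90]],
  [50,[-65,-66,80],[0,0,90]],
  [50,[-65,-66,80],[0,0,90]],
  [50,[-65,-66,80],[0,0,90]],
  [50,[-65,-66,80],[0,0,90]],
  [50,[-65,-66,80],[0,0,90]],
  [50,[-65,-66,80],[0,0,90]],
  [50,[-65,-66,80],[0,0,90]],
  [50,[-65,-66,80],[0,0,90]],
  [50,[-65,-66,80],[0,0,90]],
  [50,[-65,-66,40],[0,0,90]],
  [50,[-65,-66,0],[0,0,90]],
  [50,[-65,-66,0],[0,0,90]],
])

```text
time_s: 9.55
eef_pos: [403.4, 18.5, 9.2]
ee_rot: [-0.004, -0.019, 1.0, 0.001]
force: [-0.0, -0.7, 0.6]
grip_width: 0.582
grip_force: 0.0
```

```bash
python3 - <<'E'
from cas import *
st(); print(ctrl.sense()["eef_pos"],ctrl.sense()["force"])
E
```

```text
stripe n 3 mid [445.2  -2.3] ends y -4.2 -0.4 yaw 29.15 axis y there 18.7
[404.96178132  18.2273121   11.4478444 ] [-0.02499457 -0.72958834  1.42660199]
```

Emit:
apply_moves([
  [50,[6,-0.8,0],[0,0,0]],
  [50,[12,-0.6,0],[0,0,0]],
  [50,[17,-0.4,0],[0,0,0]],
  [50,[22,-0.2,0],[0,0,0]],
  [50,[27,0,0],[0,0,0]],
  [50,[32,0.2,0],[0,0,0]],
  [50,[37,0.4,0],[0,0,0]],
  [50,[42,0.6,0],[0,0,0]],
  [50,[47,0.8,0],[0,0,0]],
  [50,[52,1,0],[0,0,0]],
  [50,[55,1.1,0],[0,0,0]],
  [50,[55,1.1,0],[0,0,0]],
])

```text
time_s: 10.8
eef_pos: [461.7, 19.1, 12.3]
ee_rot: [0.0, -0.02, 1.0, -0.0]
force: [0.1, 0.2, 0.4]
grip_width: 0.584
grip_force: 0.0
```

```bash
python3 - <<'E'
from h import *
print(ctrl.sense()["eef_pos"],ctrl.sense()["force"])
s,_=capture("scene");t,_=capture("top")
cv2.imwrite("pics/s2.png",s);cv2.imwrite("pics/t2.png",t)
a=cv2.resize(t[145:255,200:310],(400,400),interpolation=cv2.INTER_CUBIC)
b=cv2.resize(s[150:285,195:330],(400,400),interpolation=cv2.INTER_CUBIC)
cv2.imwrite("pics/v2.png",np.hstack([a,b]))
E
```

```text
[461.66202207  19.05038003  12.27890361] [0.07697175 0.24574391 0.41037908]
```

View pics/v2.png

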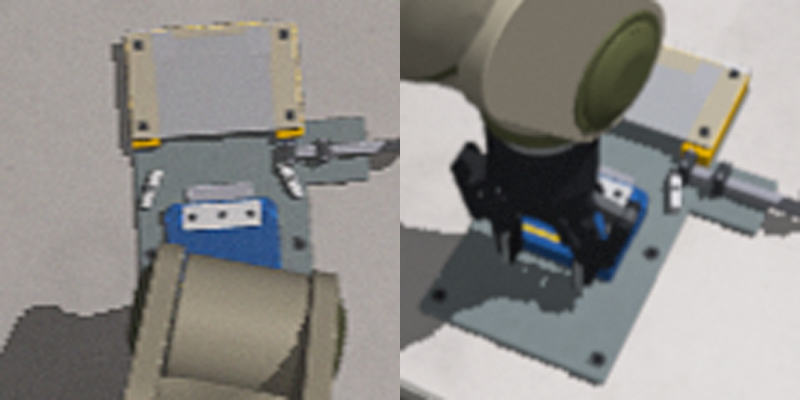

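The cassette is square and nearly centred: its body spans 166–279 px in the top crop, against a lane axis at about 220. I'll keep pushing into the slot.

Emit:
apply_moves([
  [50,[5,0.2,0],[0,0,0]],
  [50,[10,0.4,0],[0,0,0]],
  [50,[15,0.6,0],[0,0,0]],
  [50,[20,0.8,0],[0,0,0]],
  [50,[25,1,0],[0,0,0]],
  [50,[30,1.2,0],[0,0,0]],
  [50,[35,1.4,0],[0,0,0]],
  [50,[40,1.6,0],[0,0,0]],
  [50,[45,1.8,0],[0,0,0]],
  [50,[50,2,0],[0,0,0]],
  [50,[54,2.2,0],[0,0,0]],
  [50,[54,2.2,0],[0,0,0]],
])

```text
time_s: 12.1
eef_pos: [515.9, 21.3, 12.4]
ee_rot: [0.001, -0.02, 1.0, -0.0]
force: [0.2, -0.1, 0.2]
grip_width: 0.584
grip_force: 0.0
```

Emit:
apply_moves([
  [50,[5,0.2,0],[0,0,0]],
  [50,[10,0.4,0],[0,0,0]],
  [50,[15,0.6,0],[0,0,0]],
  [50,[20,0.8,0],[0,0,0]],
  [50,[25,1,0],[0,0,0]],
  [50,[30,1.2,0],[0,0,0]],
  [50,[35,1.4,0],[0,0,0]],
  [50,[40,1.6,0],[0,0,0]],
  [50,[45,1.8,0],[0,0,0]],
  [50,[50,2,0],[0,0,0]],
  [50,[54,2.2,0],[0,0,0]],
  [50,[54,2.2,0],[0,0,0]],
])

```text
time_s: 13.3
eef_pos: [569.8, 23.5, 12.3]
ee_rot: [0.0, -0.02, 1.0, -0.0]
force: [-0.3, -0.6, 0.6]
grip_width: 0.585
grip_force: 0.0
```

Emit:
apply_moves([
  [50,[3,0.1,0],[0,0,0]],
  [50,[6,0.2,0],[0,0,0]],
  [50,[9,0.3,0],[0,0,0]],
  [50,[11,0.4,0],[0,0,0]],
  [50,[13,0.5,0],[0,0,0]],
  [50,[15,0.6,0],[0,0,0]],
])

```text
time_s: 13.9
eef_pos: [584.2, 24.1, 12.3]
ee_rot: [-0.0, -0.02, 1.0, -0.0]
force: [-1.5, 0.3, -0.1]
grip_width: 0.583
grip_force: 0.7
```

Emit:
apply_moves([
  [50,[1,0,0],[0,0,0]],
  [50,[2,0.1,0],[0,0,0]],
  [50,[3,0.1,0],[0,0,0]],
  [50,[3,0.1,0],[0,0,0]],
])

```text
time_s: 14.3
eef_pos: [585.7, 24.1, 12.2]
ee_rot: [-0.002, -0.021, 1.0, 0.0]
force: [-8.5, -1.6, 4.6]
grip_width: 0.583
grip_force: 4.7
```

Emit:
apply_moves([
  [50,[1,0,0],[0,0,0]],
  [50,[2,0,0],[0,0,0]],
  [50,[2,0,0],[0,0,0]],
])

```text
time_s: 14.6
eef_pos: [585.8, 24.2, 12.2]
ee_rot: [-0.005, -0.021, 1.0, 0.0]
force: [-19.8, -1.9, 13.6]
grip_width: 0.589
grip_force: 10.1
```

Emit:
apply_moves([
  [50,[-15,0,0],[0,0,0]],
  [50,[-40,-1,0],[0,0,0]],
  [50,[-40,-1,50],[0,0,0]],
  [60,[-40,-1,90],[0,0,0]],
  [60,[-20,-50,90],[0,0,-90]],
  [60,[0,-100,90],[0,0,-90]],
  [60,[6.6,-164,90],[0,0,-90]],
  [60,[6.6,-164,90],[0,0,-90]],
  [60,[6.6,-164,90],[0,0,-90]],
  [60,[6.6,-164,90],[0,0,-90]],
  [60,[6.6,-164,90],[0,0,-90]],
  [60,[6.6,-164,90],[0,0,-90]],
  [60,[6.6,-164,90],[0,0,-90]],
  [60,[6.6,-164,90],[0,0,-90]],
  [60,[6.6,-164,90],[0,0,-90]],
  [60,[6.6,-164,90],[0,0,-90]],
  [60,[6.6,-164,90],[0,0,-90]],
  [60,[6.6,-164,90],[0,0,-90]],
])

```text
time_s: 16.4
eef_pos: [595.8, -139.8, 102.3]
ee_rot: [0.0, 0.692, 0.722, 0.0]
force: [0.6, 0.6, 1.1]
grip_width: 0.704
grip_force: 0.0
```

```bash
python3 - <<'E'
from h import *
print(ctrl.sense()["eef_pos"],ctrl.sense()["ee_rot"],ctrl.sense()["force"])
s,_=capture("scene");t,_=capture("top")
a=cv2.resize(t[145:255,200:310],(400,400),interpolation=cv2.INTER_CUBIC)
b=cv2.resize(s[150:285,205:340],(400,400),interpolation=cv2.INTER_CUBIC)
cv2.imwrite("pics/v3.png",np.hstack([a,b]))
E
```

```text
[ 595.8129343  -139.81906177  102.33601821] [1.35293546e-04 6.91966683e-01 7.21929419e-01 6.59032813e-05] [0.62658705 0.57406772 1.10803052]
```

View pics/v3.png

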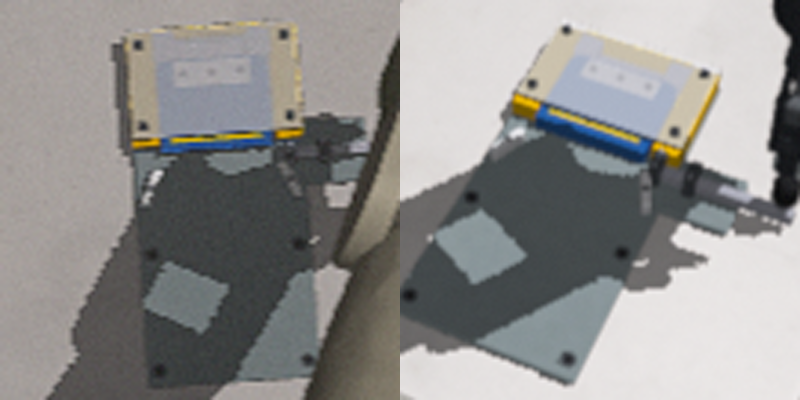

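The cassette is home under the cover: its rear strip shows just outside the mouth at (215,142) in the top crop, straight and centred. Next I grip the knob and shut the bolt.

Emit:
apply_moves([
  [60,[0,0,-35],[0,0,0]],
  [60,[0,0,-60],[0,0,0]],
  [60,[0,0,-73],[0,0,0]],
  [60,[0,0,-73],[0,0,0]],
  [20,[0,0,-73],[0,0,0]],
  [10,[0,0,-73],[0,0,0]],
  [10,[0,0,-73],[0,0,0]],
  [10,[0,0,-73],[0,0,0]],
  [10,[0,0,-73],[0,0,0]],
  [10,[0,0,-73],[0,0,0]],
  [10,[-0.4,10,-73],[0,0,0]],
  [10,[-0.8,20,-73],[0,0,0]],
  [10,[-1.2,30,-73],[0,0,0]],
  [10,[-1.6,40,-73],[0,0,0]],
  [10,[-1.9,47,-73],[0,0,0]],
  [10,[-1.9,47,-73],[0,0,0]],
])

```text
time_s: 18.1
eef_pos: [594.4, -92.2, 30.6]
ee_rot: [0.001, 0.692, 0.722, 0.0]
force: [-0.6, 1.4, 7.9]
grip_width: 0.241
grip_force: 24.5
```

Emit:
apply_moves([
  [10,[0,1,0],[0,0,0]],
  [10,[-0.1,2,0],[0,0,0]],
  [10,[-0.1,3,0],[0,0,0]],
  [10,[-0.2,4,0],[0,0,0]],
  [10,[-0.2,5,0],[0,0,0]],
  [10,[-0.2,5,0],[0,0,0]],
])

```text
time_s: 18.7
eef_pos: [594.4, -90.8, 30.7]
ee_rot: [0.003, 0.693, 0.721, -0.001]
force: [-3.0, -14.2, 4.8]
grip_width: 0.243
grip_force: 24.3
```

Emit:
apply_moves([
  [10,[0,1.5,0],[0,0,0]],
  [10,[0,3,0],[0,0,0]],
  [10,[0,3,0],[0,0,0]],
], squeeze=40)

```text
time_s: 19.0
eef_pos: [594.4, -90.7, 30.8]
ee_rot: [0.004, 0.693, 0.721, -0.002]
force: [-4.4, -29.3, 3.0]
grip_width: 0.237
grip_force: 39.1
```

Emit:
apply_moves([
  [10,[0,-6,0],[0,0,0]],
  [10,[0,-6,0],[0,0,0]],
  [40,[0,-6,0],[0,0,0]],
  [60,[0,-6,0],[0,0,0]],
  [60,[0,-6,0],[0,0,0]],
  [60,[0,-6,0],[0,0,0]],
  [60,[0,-6,40],[0,0,0]],
  [60,[0,-6,90],[0,0,0]],
  [60,[0,-6,140],[0,0,0]],
  [60,[-100,-206,170],[0,0,0]],
  [60,[-100,-206,170],[0,0,0]],
  [60,[-100,-206,170],[0,0,0]],
  [60,[-100,-206,170],[0,0,0]],
  [60,[-100,-206,170],[0,0,0]],
  [60,[-100,-206,170],[0,0,0]],
])

```text
time_s: 20.5
eef_pos: [492.3, -293.6, 199.7]
ee_rot: [0.0, 0.694, 0.72, -0.0]
force: [0.5, 0.6, -0.4]
grip_width: 0.703
grip_force: 0.0
```

```bash
python3 - <<'E'
from h import *
print(ctrl.sense()["eef_pos"],ctrl.sense()["force"])
s,_=capture("scene");t,_=capture("top")
cv2.imwrite("pics/s4.png",s);cv2.imwrite("pics/t4.png",t)
a=cv2.resize(t[145:220,225:310],(400,353),interpolation=cv2.INTER_CUBIC)
b=cv2.resize(s[150:225,235:320],(400,353),interpolation=cv2.INTER_CUBIC)
cv2.imwrite("pics/v4.png",np.hstack([a,b]))
for n in("top","scene"):
  for f in("0","4"):
    i=cv2.imread(f"pics/{n[0] if f=='4' else n}{f}.png");k=cv2.inRange(cv2.cvtColor(i,cv2.COLOR_BGR2HSV),(0,0,0),(179,255,70))
    x0,x1,y0,y1=(290,310,175,195) if n=="top" else (308,330,195,220)
    c=max(cv2.findContours(k[y0:y1,x0:x1],0,2)[0],key=cv2.contourArea);m=cv2.moments(c);u=m['m10']/m['m00']+x0;v=m['m01']/m['m00']+y0
    print(n,f,round(u,2),round(v,2),ray(n,u,v,55)[:2].round(1))
E
```

```text
[ 492.29547291 -293.61982272  199.65176048] [ 0.54992007  0.63153252 -0.35886315]
top 0 297.8 185.11 [591.1 -90.2]
top 4 295.98 185.9 [588.9 -84.6]
scene 0 315.74 207.73 [588.5 -95.6]
scene 4 314.29 207.3 [588.2 -92.2]
```

View pics/v4.png

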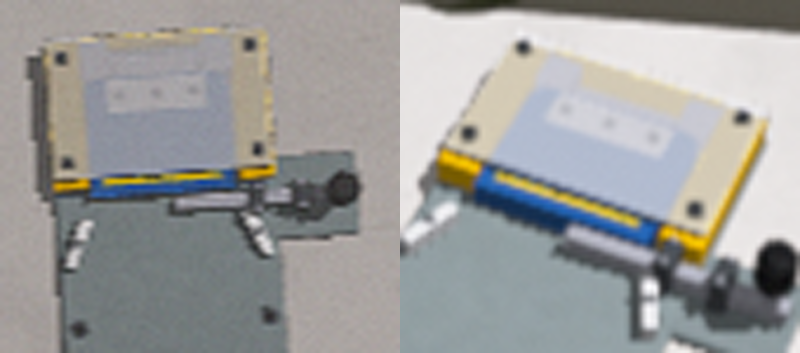

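The bolt now lies across the lane, with its end at (172,205) in the top crop, just behind the blue cassette. It sits about 4 mm further shut than at the start and is against its hard stop, and the cassette is home.

```bash
python3 -c "
from rig import ctrl
print(ctrl.finish_job())"
```

```text
the job is handed in; nothing more can be done
None
```

The cassette is fully home against its stops under the cover, the bolt is shut behind it to its hard stop, nothing else on the bench was deliberately touched, and I handed the job in at about 20.6 s; no verdict came back.

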